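Fold the angle gauge and put it away in its case

TASK

The folding angle gauge has been left open on top of its storage case. Lift it off and lay it flat on the bench beside the case, fold its two legs fully together, then lay it flat in the pocket of the case, right down on the pocket floor, and let go. Do not disturb the seal block, the tape roll or the marker.

Things in the scene. Friction and masses are not known exactly. Their poses are not given: they have to be found in the camera images.
- gauge: Folding aluminium angle gauge, loose, 0.24 kg: two 20x20 mm square legs on an upright round pivot 40 across. Origin: pivot axis, underside; z up. Carries leg A: x = 0 to 150, y = -21 to -1, z = 0 to 20 mm. Leg B is its mirror image (y = 1 to 21) when closed; closed size 170 (x = -20 to 150) x 42 x 20 mm. Starts lying open across the case, underside 12 mm above the bench.
- gauge_leg (a joint): Opening of the gauge, rad: 0 = legs closed side by side; grows as leg B turns counter-clockwise (from above) away from leg A; at most 2.3; starts at 1.3 to 1.7. The pivot is light (0.01 N m friction) and stays as left: with the gauge flat on the bench, one leg can be swung about the pivot while the other lies still. No spring or latch.
- gauge_tip_a (a point): Middle of the far end of leg A, at its underside (150, -11, 0 mm in the gauge's frame); its axes are those of leg A.
- gauge_tip_b (a point): Middle of the far end of leg B, at its underside, 150 mm along leg B from the pivot and 11 mm off the pivot axis; axes of leg B (x along the leg, away from the pivot).
- case: Low grey clamshell case lying open, fixed. Origin: centre of the underside of the half with the pocket; x along it, z up. That half: 204 (x) x 76 (y) x 12 mm high, walls 10 thick, pocket 184 x 56, floor 4 mm above bench, 8 deep: the gauge, either way round, stands 12 mm above the rim. Its foam-filled lid lies flat at y = -41 to -117 mm, unused. 20 cm of clear bench on the +y side (robot's left).
- seal_block: Bystander, not to be disturbed: square pale block, 44x50x18, all in mm; origin at the centre of its underside.
- tape_roll: Bystander, not to be disturbed: small roll of white tape lying flat, 53 across, 14 high, all in mm; origin at the centre of its underside.
- marker: Bystander, not to be disturbed: marker pen lying on the bench, 125 long, 16 thick, all in mm; origin at the centre of its underside.

How it is judged:
By the outcome, as a careful person would: the job done as asked, in the order asked, and still so for the second after the job is handed in, with the robot touching nothing.
It also fails if it takes over 61 s, if anything falls off the work surface, if the arm or the gripper's body presses on something with over 40 N, if the wrist force passes 120 N, or if a joint passes its speed limit or range.

ROBOT

A 6-joint arm with a two-finger parallel gripper is mounted at the origin on a cart in front of the work surface, level with it; the furniture and walls round the work are solid. World frame = base frame: x ahead of the robot, y to its left, z up, the work surface at z = 0. Lengths are in m, angles in rad, forces in N, time in s.
With the tool pointing down it reaches from about 0.325 to 0.775 m from the base axis. Payload 5.5 kg.
Tool frame: the origin (TCP) lies on the front face of the gripper's body, between the roots of the fingers; the fingertips stand 73 mm ahead of it and the grasp point (between the pads) lies 54 mm ahead of it; z points along the fingers, x is the direction in which the jaws open and shut, and the axes are right-handed (so a half turn about z gives the same grasp; the last joint's range is limited). The gripper opens to 85 mm and grips with 20 to 120 N. Pads are 22 mm wide; open, the fingers measure 114 mm over their backs; the gripper's body (76 mm by 85 mm) begins 54 mm behind the grasp point. The pads swing forward as they close: fully open they stand 13 mm farther back than shut.
Start: joints at [1.14, 0.091, 1.231, -0, 1.82, -0.057], TCP at [0.219, 0.559, 0.304] pointing down, gripper open.
Joint ranges: [-2.87, 2.87], [-0.86, 2.18], [0.17, 2.46], [-1.51, 4.65], [0.06, 2.69], [-2.65, 2.65]. Speed limits (rad/s): [2.57, 2.57, 3.01, 3.14, 3.14, 3.14].

INTERFACE

Orientations are given as a unit quaternion [x, y, z, w].
In Python, from workcell import state, read_camera, camera_params, hand_in, trace, pinpoint gives the robot as it stands.
- The arm moves only by the tool arm_command, never from a script. Its argument "commands" is a list of rows, each an object with "fingers": the closure, from 0 (fully open) to 1 (shut); "slide": the shift along the tool's x, y, z in m, a list of three; "dr": the turn, a rotation vector about the tool's x, y, z in degrees, a list of three. A call has 1 to 12 rows; each row is the pose to reach, as a shift and turn from the pose commanded when the call began, along the tool's axes at that moment; what a row does not reach only later rows make up. A row lasts 1/8 s, in which the tool goes at most 62.5 mm and 10.7 degrees, less where a joint would pass 70% of its speed; a pose out of reach is approached as far as the arm can. A call with a gripper value outside its range is refused whole. The fingers move at their own pace and stop on an object; "grip_force" is the grip in N (left out, the last holds). Time passes only in rows, so rows that repeat a pose let the fingers close. It gives the time, the measured TCP pose, the force and the opening at its end, in the units of the state.
- state(): the state, without advancing time (a new reading comes with each control period).
- read_camera(name): name is "side" or "top"; returns (picture, depth): 420x560x3 uint8, red, green, blue; 420x560 float32, m along the optical axis (not along the pixel's ray), 0 where there is no reading.
- camera_params(name): a dict with "fx", "fy", "cx", "cy" (pixels), "xyz" and "rotation" of the camera in the world. Camera axes: x right, y up, looking along -z (the intrinsics and any distortion apply to the point x, -y, -z); pixel columns grow to the right and rows downward; lengths in m; the calibration is good to about 2 mm. A picture is of the moment at which its call begins. camera_params takes no time and is no camera call.
- hand_in(): hands the job in, once; it reports no verdict.
Trained networks look in the newest picture that a camera, given by its name, has taken for a name from the list of things; names that differ only in an ending like _2 or _b are one class to them, and where a whole thing is asked for, a point or a joint stands for the part that bears it (a point fixed in the world has none). Each returns a list of dicts, best first, with "confidence" (0 to 1); they miss things now and then, are a little off and sometimes report something else, mostly with a low value. They report only what shows in the picture. A call takes as long as a camera call.
- trace(camera, query): "mask" (420x560 bool, what is visible of it) and "pixel" ([column, row] in pixels, amid what is visible of it).
- pinpoint(camera, query): "pixel" ([column, row] in pixels: a listed point, or the origin of a listed thing).
The state is a dict: "t": time; "q": joint angles; "qvel": joint speeds; "effort": joint torques, N m; "position": TCP position; "tcp_rot": TCP orientation; "force": force on the tool from outside, world axes, zero at the start; "ft_torque": the same for the moment, N m; "finger_gap": finger opening in m.
Only numpy, scipy, OpenCV 4.12 (cv2) and the standard library are available. Lean on these libraries where they do the work, as an engineer would, in place of code of your own. Each camera call takes 0.05 s, during which the arm holds its last target.

## Working session

There is one attempt and no reset: what is moved stays moved. The work goes in short steps, Python scripts to look and compute and a tool call to move; the robot and the scene stay as the last step left them, time stands still between calls to the robot, and variables do not carry over. Pictures are saved under pics/ and viewed, and the job is handed in when it is done.

Besides the shell and the picture viewer there is one more tool, called after "Request:" as name(argument=value, ...), one argument or row to a line, values as JSON. arm_command: Moves the arm, as the interface text tells. Its arguments: {"type":"object","properties":{"commands":{"type":"array","items":{"type":"object","properties":{"fingers":{"type":"number"},"slide":{"type":"array","items":{"type":"number"}},"dr":{"type":"array","items":{"type":"number"}}}}},"grip_force":{"type":"number"}},"required":["commands"]}

```bash
ls; mkdir -p pics; cat > h.py <<'E'
import numpy as np, cv2
from workcell import *
def save(name,fn):
    im,d=read_camera(name); cv2.imwrite('pics/'+fn,im[:,:,::-1]); return im,d
def px2w(cam,uv,depth=None,z=None):
    p=camera_params(cam); R=np.array(p['rotation']); 
    if R.shape!=(3,3):
        from scipy.spatial.transform import Rotation as Ro; R=Ro.from_quat(R).as_matrix()
    K=np.array([[p['fx'],0,p['cx']],[0,p['fy'],p['cy']],[0,0,1.]])
    dist=np.array(p.get('distortion',p.get('dist',[0,0,0,0,0])),float)
    u=cv2.undistortPoints(np.array([[uv]],float),K,dist)[0,0]
    ray=R@np.array([u[0],-u[1],-1.]); o=np.array(p['xyz'])
    if depth is not None: return o+ray*depth
    return o+ray*(z-o[2])/ray[2]
E
python3 - <<'E'
from h import *
print(camera_params('top'));print(camera_params('side'));print(state())
for c in('top','side'):
    im,d=save(c,c+'0.png')
    np.save(c+'0d.npy',d)
E
```

```text
pics
{'fx': 492.30399490972184, 'fy': 492.30399490972184, 'cx': 280.2387680306456, 'cy': 212.49532499531122, 'xyz': array([ 0.44677094, -0.03288249,  1.05880924]), 'rotation': array([ 0.04328359, -0.03451753, -0.69872101,  0.71324892])}
{'fx': 428.2859614174022, 'fy': 428.2859614174022, 'cx': 282.3800859186042, 'cy': 210.09389600790095, 'xyz': array([0.5292614 , 0.45596204, 0.79810324]), 'rotation': array([-0.00442266,  0.27514991,  0.96136081,  0.00763898])}
{'t': 0.0, 'q': array([ 1.14031403e+00,  9.18920367e-02,  1.23189980e+00,  4.17005264e-05,
        1.81980432e+00, -5.66920019e-02]), 'qvel': array([-0.00083101, -0.00151064,  0.00074846,  0.00109855, -0.00108675,
       -0.0002664 ]), 'effort': array([-1.80522959e-03, -4.58743465e+01, -4.18009722e+01, -1.99504950e-05,
        1.17604624e-02, -7.13617368e-06]), 'position': array([0.21901645, 0.55844744, 0.30272301]), 'tcp_rot': array([ 8.26176653e-01,  5.63410271e-01, -8.68696598e-04,  4.99272168e-04]), 'force': array([ 0.76431857, -0.49475169, -0.28413595]), 'ft_torque': array([ 0.02633934, -0.01855006,  0.00371415]), 'finger_gap': 0.08547717505419888}
```

View pics/top0.png

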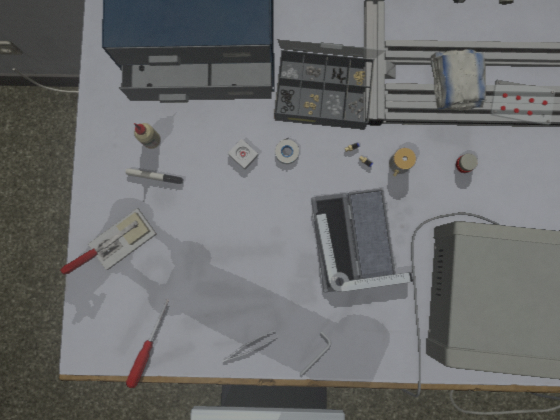

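View pics/side0.png

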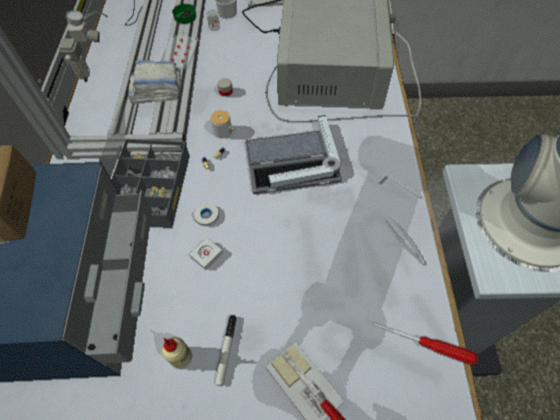

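```bash
python3 - <<'E'
from h import *
dt={c:np.load(c+'0d.npy') for c in('top','side')}
for c in('top','side'):
  for q,z in(('gauge',.012),('gauge_tip_a',.012),('case',0),('seal_block',0),('tape_roll',0),('marker',0)):
    for r in pinpoint(c,q)[:3]:
        u=r['pixel'];print(c,q,round(r['confidence'],2),np.round(u,1),px2w(c,u,z=z).round(4),'d:',px2w(c,u,depth=dt[c][int(u[1]),int(u[0])]).round(4))
E
```

```text
top gauge 0.91 [336.4 281.7] [ 0.4182 -0.1399  0.012 ] d: [ 0.4188 -0.1378  0.0322]
top gauge_tip_a 0.94 [410.5 276.9] [ 0.4316 -0.2954  0.012 ] d: [ 0.4318 -0.2915  0.0277]
top gauge_tip_a 0.56 [319.5 211.4] [ 0.5664 -0.1025  0.012 ] d: [ 0.5675 -0.1032  0.0024]
top case 0.58 [334.  241.2] [ 0.504  -0.1352  0.    ] d: [ 0.5037 -0.1348  0.0046]
top seal_block 0.8 [240.4 157.5] [0.6832 0.0714 0.    ] d: [0.6811 0.0705 0.0098]
top tape_roll 0.89 [284.8 149.9] [ 0.702  -0.0256  0.    ] d: [ 0.7026 -0.0256 -0.0025]
top tape_roll 0.24 [241.8 158. ] [0.6822 0.0683 0.    ] d: [0.6795 0.0672 0.0122]
top marker 0.84 [155.7 178.6] [0.6328 0.2554 0.    ] d: [0.6304 0.2518 0.0134]
side gauge 0.69 [328.9 168.1] [ 0.4249 -0.1459  0.012 ] d: [ 0.4276 -0.1303  0.0324]
side gauge_tip_a 0.71 [263.5 182.1] [ 0.5749 -0.1095  0.012 ] d: [ 0.5755 -0.117   0.0016]
side gauge_tip_a 0.58 [323.  117.2] [ 0.4285 -0.3055  0.012 ] d: [ 0.4309 -0.2873  0.0307]
side case 0.66 [295.5 174.4] [ 0.5017 -0.1385  0.    ] d: [ 0.5028 -0.1149  0.0316]
side seal_block 0.83 [204.9 253.4] [0.6951 0.0608 0.    ] d: [0.6922 0.0677 0.014 ]
side tape_roll 0.63 [210.2 211. ] [ 0.692  -0.0425  0.    ] d: [ 0.6896 -0.0352  0.0118]
side tape_roll 0.37 [209.1 253.9] [0.6862 0.0621 0.    ] d: [0.6839 0.0679 0.0118]
side marker 0.98 [224.6 350.6] [0.6425 0.2585 0.    ] d: [0.6403 0.2625 0.016 ]
```

The top view shows the case at about (355,240). The gauge pivot is at about (340,282), one leg points up to (322,215) over the pocket, and the other points right to (410,277) across the lid. The right-hand one is leg A. Next I'll fit them precisely.

```bash
cat >> h.py <<'E'
def w2px(cam,P):
    from scipy.spatial.transform import Rotation as Ro
    p=camera_params(cam); R=Ro.from_quat(p['rotation']).as_matrix()
    c=(np.atleast_2d(P)-p['xyz'])@R
    return np.c_[p['cx']-p['fx']*c[:,0]/c[:,2], p['cy']+p['fy']*c[:,1]/c[:,2]]
def legpts(px,py,a,leg,z):
    c,s=np.cos(a),np.sin(a); y0,y1=((-21,-1) if leg=='A' else (1,21))
    L=np.array([[0,y0],[150,y0],[150,y1],[0,y1]])/1000
    return np.c_[px+c*L[:,0]-s*L[:,1],py+s*L[:,0]+c*L[:,1],np.full(4,z)]
def overlay(cam,im,polys,fn,box,s=5):
    u0,v0,u1,v1=box
    big=cv2.resize(im[v0:v1,u0:u1,::-1],None,fx=s,fy=s,interpolation=cv2.INTER_CUBIC)
    for P,col in polys:
        q=(w2px(cam,P)-[u0,v0]+.5)*s
        cv2.polylines(big,[q.astype(np.int32)],True,col,1)
    cv2.imwrite('pics/'+fn,big)
def casepoly(x,y,a,z=.012,hx=.102,hy=.038):
    c,s=np.cos(a),np.sin(a);L=np.array([[-hx,-hy],[hx,-hy],[hx,hy],[-hx,hy]])
    return np.c_[x+c*L[:,0]-s*L[:,1],y+s*L[:,0]+c*L[:,1],np.full(4,z)]
def gaugefit(cam,mask,z,x0):
    """fit px,py,aA,aB to a mask of the gauge top at height z"""
    from scipy.optimize import minimize
    m=mask.astype(np.float32); S=4
    def render(p):
        r=np.zeros((420*1,560*1),np.uint8)
        for leg,a in(('A',p[2]),('B',p[3])):
            q=w2px(cam,legpts(p[0],p[1],a,leg,z)); cv2.fillPoly(r,[np.round(q*256).astype(np.int32)],255,lineType=cv2.LINE_AA,shift=8)
        t=np.linspace(0,2*np.pi,40);q=w2px(cam,np.c_[p[0]+.02*np.cos(t),p[1]+.02*np.sin(t),t*0+z])
        cv2.fillPoly(r,[np.round(q*256).astype(np.int32)],255,lineType=cv2.LINE_AA,shift=8)
        return r/255.
    f=lambda p:np.abs(render(p)-m).sum()
    sx=np.array(x0)+np.vstack([np.zeros(4),np.diag([.008,.008,.08,.08])])
    r=minimize(f,x0,method='Nelder-Mead',options=dict(initial_simplex=sx,xatol=1e-5,fatol=.1,maxiter=800))
    return r.x,r.fun,m.sum()
E
python3 - <<'E'
from h import *
im,d=save('top','top1.png')
r=trace('top','gauge')
for k in r[:2]: print(k['confidence'],k['mask'].sum(),k['pixel'])
p,e,n=gaugefit('top',r[0]['mask'],.032,[.419,-.139,-1.5,.24]);print(p.round(4),e,n,'open',p[3]-p[2])
rc=trace('top','case'); mk=rc[0]['mask']; print(rc[0]['confidence'],mk.sum())
pts=np.argwhere(mk)[:,::-1].astype(np.float32); print(cv2.minAreaRect(pts))
overlay('top',im,[(legpts(*p[:3],'A',.032),(0,0,255)),(legpts(p[0],p[1],p[3],'B',.032),(0,255,0)),(casepoly(.504,-.135,.1),(255,0,0))],'o1.png',(300,180,420,300))
cv2.imwrite('pics/m1.png',np.hstack([r[0]['mask'],mk])[150:320].astype(np.uint8)*255)
E
```

```text
0.63 1744 [338.7, 277.4]
[ 0.4206 -0.1433 -1.4166  0.2051] 153.1921568627451 1744.0 open 1.6217600271775345
0.59 5495
((353.30633544921875, 239.4913330078125), (96.7083740234375, 74.96419525146484), 81.25383758544922)
```

View pics/o1.png

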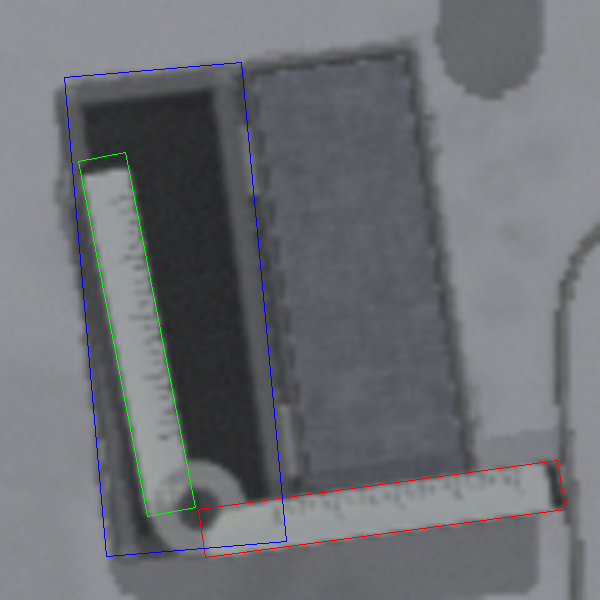

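```bash
cat >> h.py <<'E'
def plan(xyz,yaw_deg,base=None):
    """slide & dr from current measured pose to target TCP xyz, tool pointing down, tool-x yaw (deg, world)"""
    from scipy.spatial.transform import Rotation as Ro
    s=state(); R=Ro.from_quat(s['tcp_rot']); p=s['position'] if base is None else np.array(base)
    y=np.radians(yaw_deg); T=Ro.from_matrix(np.array([[np.cos(y),np.sin(y),0],[np.sin(y),-np.cos(y),0],[0,0,-1]]))
    print('t',round(s['t'],2),'pos',s['position'].round(4),'gap',round(s['finger_gap'],4),'F',s['force'].round(1))
    x=R.as_matrix()[:,0]; print('yaw now',round(float(np.degrees(np.arctan2(x[1],x[0]))),2))
    print('slide',R.inv().apply(np.array(xyz)-p).round(4),'dr',np.degrees((R.inv()*T).as_rotvec()).round(2))
E
python3 -c "
from h import *
plan([.4575,-.1244,.16],-78.25,base=[.219,.5585,.3035])"
```

```text
t 0.85 pos [0.2191 0.5586 0.3039] gap 0.0854 F [ 0.6 -1.2 -0.4]
yaw now 68.58
slide [-0.5486  0.4714  0.1435] dr [ -0.    -0.   146.83]
```

Request:
arm_command(
  commands=[
    {"fingers": 0.3, "slide": [-0.5486, 0.4714, 0.1], "dr": [0, 0, 146.8]},
    {"slide": [-0.5486, 0.4714, 0.1], "dr": [0, 0, 146.8]},
    {"slide": [-0.5486, 0.4714, 0.1], "dr": [0, 0, 146.8]},
    {"slide": [-0.5486, 0.4714, 0.1], "dr": [0, 0, 146.8]},
    {"slide": [-0.5486, 0.4714, 0.1], "dr": [0, 0, 146.8]},
    {"slide": [-0.5486, 0.4714, 0.1], "dr": [0, 0, 146.8]},
    {"slide": [-0.5486, 0.4714, 0.1], "dr": [0, 0, 146.8]},
    {"slide": [-0.5486, 0.4714, 0.1], "dr": [0, 0, 146.8]},
    {"slide": [-0.5486, 0.4714, 0.1], "dr": [0, 0, 146.8]},
    {"slide": [-0.5486, 0.4714, 0.1435], "dr": [0, 0, 146.8]},
    {"slide": [-0.5486, 0.4714, 0.1435], "dr": [0, 0, 146.8]},
    {"slide": [-0.5486, 0.4714, 0.1435], "dr": [0, 0, 146.8]},
  ],
  grip_force=60,
)

```text
schema error: expected keys fingers, slide, dr
```

```bash
python3 -c "
from h import *
plan([.4575,-.1244,.16],-78.25)"
```

```text
t 0.85 pos [0.2191 0.5586 0.3039] gap 0.0854 F [ 0.6 -1.2 -0.4]
yaw now 68.58
slide [-0.5487  0.4713  0.1439] dr [ -0.    -0.   146.83]
```

Request:
arm_command(
  commands=[
    {"fingers": 0.3, "slide": [-0.5486, 0.4714, 0.1], "dr": [0, 0, 146.8]},
    {"fingers": 0.3, "slide": [-0.5486, 0.4714, 0.1], "dr": [0, 0, 146.8]},
    {"fingers": 0.3, "slide": [-0.5486, 0.4714, 0.1], "dr": [0, 0, 146.8]},
    {"fingers": 0.3, "slide": [-0.5486, 0.4714, 0.1], "dr": [0, 0, 146.8]},
    {"fingers": 0.3, "slide": [-0.5486, 0.4714, 0.1], "dr": [0, 0, 146.8]},
    {"fingers": 0.3, "slide": [-0.5486, 0.4714, 0.1], "dr": [0, 0, 146.8]},
    {"fingers": 0.3, "slide": [-0.5486, 0.4714, 0.1], "dr": [0, 0, 146.8]},
    {"fingers": 0.3, "slide": [-0.5486, 0.4714, 0.1], "dr": [0, 0, 146.8]},
    {"fingers": 0.3, "slide": [-0.5486, 0.4714, 0.1], "dr": [0, 0, 146.8]},
    {"fingers": 0.3, "slide": [-0.5486, 0.4714, 0.1435], "dr": [0, 0, 146.8]},
    {"fingers": 0.3, "slide": [-0.5486, 0.4714, 0.1435], "dr": [0, 0, 146.8]},
    {"fingers": 0.3, "slide": [-0.5486, 0.4714, 0.1435], "dr": [0, 0, 146.8]},
  ],
  grip_force=60,
)

```text
t: 2.35
position: [0.4578, -0.1265, 0.1598]
tcp_rot: [0.863, -0.506, 0.0, -0.0]
force: [0.5, 0.3, 0.3]
finger_gap: 0.0599
```

```bash
python3 -c "
from h import *
plan([.4575,-.1244,.13],-78.25)"
```

```text
t 2.35 pos [ 0.4578 -0.1265  0.1598] gap 0.0599 F [0.5 0.3 0.3]
yaw now -60.75
slide [-0.002  -0.0008  0.0298] dr [-0.03 -0.02 17.5 ]
```

Request:
arm_command(
  commands=[
    {"fingers": 0.3, "slide": [-0.002, -0.0008, 0.015], "dr": [0, 0, 17.5]},
    {"fingers": 0.3, "slide": [-0.002, -0.0008, 0.03], "dr": [0, 0, 17.5]},
    {"fingers": 0.3, "slide": [-0.002, -0.0008, 0.03], "dr": [0, 0, 17.5]},
  ],
)

```text
t: 2.72
position: [0.4566, -0.1221, 0.1291]
tcp_rot: [0.778, -0.628, -0.001, 0.0]
force: [-1.1, 1.2, 0.5]
finger_gap: 0.0597
```

```bash
python3 -c "
from h import *
plan([.4575,-.1244,.089],-78.25)
save('side','s2.png');save('top','t2.png')
import cv2
a=cv2.imread('pics/s2.png')[60:240,200:400];b=cv2.imread('pics/t2.png')[170:320,280:440]
cv2.imwrite('pics/c2.png',np.hstack([cv2.resize(a,(400,360)),cv2.resize(b,(384,360))]))"
```

```text
t 2.73 pos [ 0.4566 -0.1221  0.1291] gap 0.0597 F [-1.1  1.2  0.5]
yaw now -77.79
slide [ 0.0025 -0.0005  0.0401] dr [0.13 0.08 0.46]
```

View pics/c2.png

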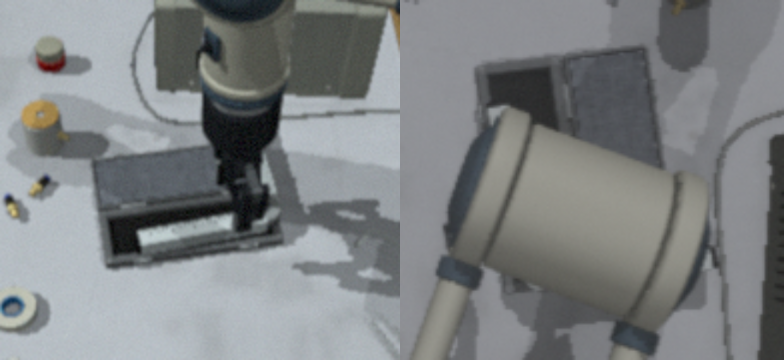

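Request:
arm_command(
  commands=[
    {"fingers": 0.3, "slide": [0.001, 0, 0.02], "dr": [0, 0, 0.3]},
    {"fingers": 0.3, "slide": [0.001, 0, 0.035], "dr": [0, 0, 0.3]},
    {"fingers": 0.3, "slide": [0.001, 0, 0.04], "dr": [0, 0, 0.3]},
    {"fingers": 0.3, "slide": [0.001, 0, 0.04], "dr": [0, 0, 0.3]},
  ],
)

```text
t: 3.32
position: [0.4575, -0.123, 0.0904]
tcp_rot: [0.777, -0.63, -0.0, 0.0]
force: [-1.2, -0.0, 1.0]
finger_gap: 0.0598
```

```bash
python3 -c "
from h import *
plan([.4575,-.1244,.089],-78.25)
save('side','s3.png')
a=cv2.imread('pics/s3.png')[90:230,220:380]
cv2.imwrite('pics/c3.png',cv2.resize(a,(640,560)))"
```

```text
t 3.33 pos [ 0.4575 -0.123   0.0904] gap 0.0598 F [-1.2 -0.   1. ]
yaw now -78.1
slide [0.0014 0.0003 0.0014] dr [0.02 0.01 0.15]
```

View pics/c3.png

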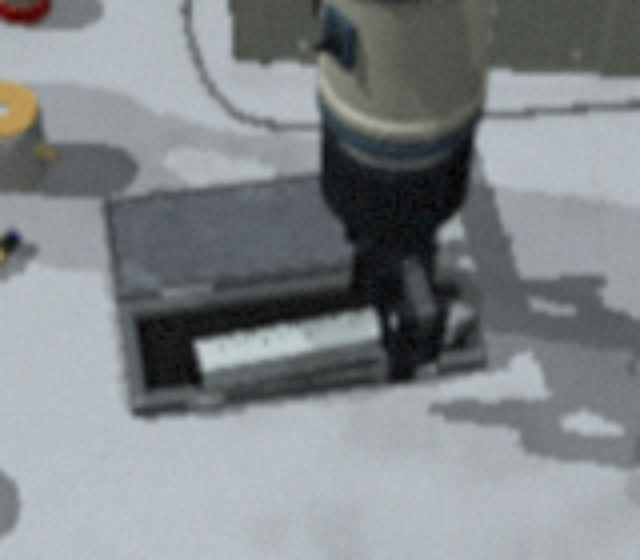

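The fingers straddle leg B near the pivot at about (400,310) in the zoomed picture, so I'm closing them.

Request:
arm_command(
  commands=[
    {"fingers": 1, "slide": [0.001, 0, 0.001], "dr": [0, 0, 0]},
    {"fingers": 1, "slide": [0.001, 0, 0.001], "dr": [0, 0, 0]},
    {"fingers": 1, "slide": [0.001, 0, 0.001], "dr": [0, 0, 0]},
    {"fingers": 1, "slide": [0.001, 0, 0.001], "dr": [0, 0, 0]},
    {"fingers": 1, "slide": [0.001, 0, 0.001], "dr": [0, 0, 0]},
    {"fingers": 1, "slide": [0.001, 0, 0.001], "dr": [0, 0, 0]},
  ],
  grip_force=70,
)

```text
t: 4.12
position: [0.458, -0.1242, 0.09]
tcp_rot: [0.776, -0.63, 0.0, -0.0]
force: [-1.0, 0.6, 5.2]
finger_gap: 0.0183
```

Request:
arm_command(
  commands=[
    {"fingers": 1, "slide": [0, 0, -0.005], "dr": [0, 0, 0]},
    {"fingers": 1, "slide": [0, 0, -0.02], "dr": [0, 0, 0]},
    {"fingers": 1, "slide": [0, 0, -0.035], "dr": [0, 0, 0]},
    {"fingers": 1, "slide": [0, 0, -0.05], "dr": [0, 0, 0]},
    {"fingers": 1, "slide": [0, 0, -0.05], "dr": [0, 0, 0]},
  ],
)

```text
t: 4.75
position: [0.4586, -0.1244, 0.1416]
tcp_rot: [0.776, -0.63, 0.002, -0.001]
force: [0.2, -0.3, -2.4]
finger_gap: 0.0182
```

```bash
python3 -c "
from h import *
plan([.4575,.1156,.139],-78.25)
save('side','s4.png');save('top','t4.png')
a=cv2.imread('pics/s4.png')[60:240,200:400];b=cv2.imread('pics/t4.png')[170:320,280:440]
cv2.imwrite('pics/c4.png',np.hstack([cv2.resize(a,(400,360)),cv2.resize(b,(384,360))]))"
```

```text
t 4.75 pos [ 0.4586 -0.1244  0.1416] gap 0.0182 F [ 0.2 -0.3 -2.4]
yaw now -78.13
slide [-0.2351 -0.0483  0.0023] dr [-0.18 -0.11  0.12]
```

View pics/c4.png

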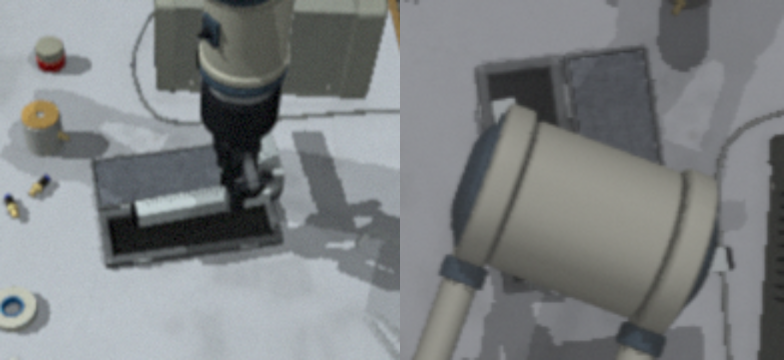

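Request:
arm_command(
  commands=[
    {"fingers": 1, "slide": [-0.008, -0.0016, 0], "dr": [0, 0, 0]},
    {"fingers": 1, "slide": [-0.03, -0.006, 0], "dr": [0, 0, 0]},
    {"fingers": 1, "slide": [-0.06, -0.012, 0], "dr": [0, 0, 0]},
    {"fingers": 1, "slide": [-0.095, -0.0195, 0], "dr": [0, 0, 0]},
    {"fingers": 1, "slide": [-0.13, -0.0265, 0], "dr": [0, 0, 0]},
    {"fingers": 1, "slide": [-0.165, -0.034, 0], "dr": [0, 0, 0]},
    {"fingers": 1, "slide": [-0.195, -0.04, 0], "dr": [0, 0, 0]},
    {"fingers": 1, "slide": [-0.22, -0.045, 0], "dr": [0, 0, 0]},
    {"fingers": 1, "slide": [-0.232, -0.0475, 0], "dr": [0, 0, 0]},
    {"fingers": 1, "slide": [-0.235, -0.048, 0], "dr": [0, 0, 0]},
    {"fingers": 1, "slide": [-0.235, -0.048, 0], "dr": [0, 0, 0]},
  ],
)

```text
t: 6.22
position: [0.4564, 0.1154, 0.1392]
tcp_rot: [0.776, -0.63, 0.0, 0.0]
force: [-0.1, -0.1, -3.2]
finger_gap: 0.0185
```

```bash
python3 -c "
from h import *
plan([.4575,.1156,.080],-78.25)
save('side','s5.png');save('top','t5.png')
a=cv2.imread('pics/s5.png')[90:330,180:450];b=cv2.imread('pics/t5.png')[130:330,180:405]
cv2.imwrite('pics/c5.png',np.hstack([cv2.resize(a,(400,356)),cv2.resize(b,(400,356))]))"
```

```text
t 6.22 pos [0.4564 0.1154 0.1392] gap 0.0185 F [-0.1 -0.1 -3.2]
yaw now -78.15
slide [-0.     -0.0012  0.0592] dr [ 0.02 -0.02  0.1 ]
```

View pics/c5.png

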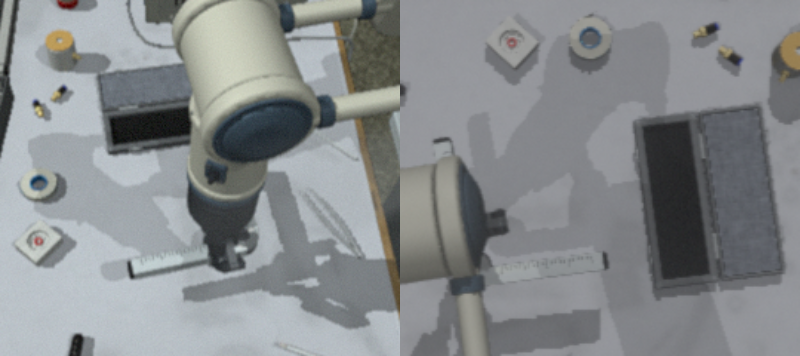

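Request:
arm_command(
  commands=[
    {"fingers": 1, "slide": [0, -0.001, 0.025], "dr": [0, 0, 0]},
    {"fingers": 1, "slide": [0, -0.001, 0.045], "dr": [0, 0, 0]},
    {"fingers": 1, "slide": [0, -0.001, 0.055], "dr": [0, 0, 0]},
    {"fingers": 1, "slide": [0, -0.001, 0.059], "dr": [0, 0, 0]},
    {"fingers": 1, "slide": [0, -0.001, 0.061], "dr": [0, 0, 0]},
    {"fingers": 1, "slide": [0, -0.001, 0.061], "dr": [0, 0, 0]},
  ],
)

```text
t: 7.08
position: [0.4577, 0.116, 0.079]
tcp_rot: [0.776, -0.63, 0.0, -0.0]
force: [-0.3, 0.1, -3.1]
finger_gap: 0.0178
```

```bash
python3 - <<'E'
from h import *
plan([.4575,.1156,.080],-78.25)
im=cv2.imread('pics/t5.png')[:,:,::-1]
p=[.506,-.137,.126]
overlay('top',im,[(casepoly(*p),(255,0,0)),(casepoly(*p,z=.012,hx=.092,hy=.028),(0,0,255))],'o5.png',(300,180,420,300))
E
```

```text
t 7.08 pos [0.4577 0.116  0.079 ] gap 0.0178 F [-0.3  0.1 -3.1]
yaw now -78.14
slide [ 0.0003  0.0003 -0.001 ] dr [-0.06 -0.    0.11]
```

View pics/o5.png

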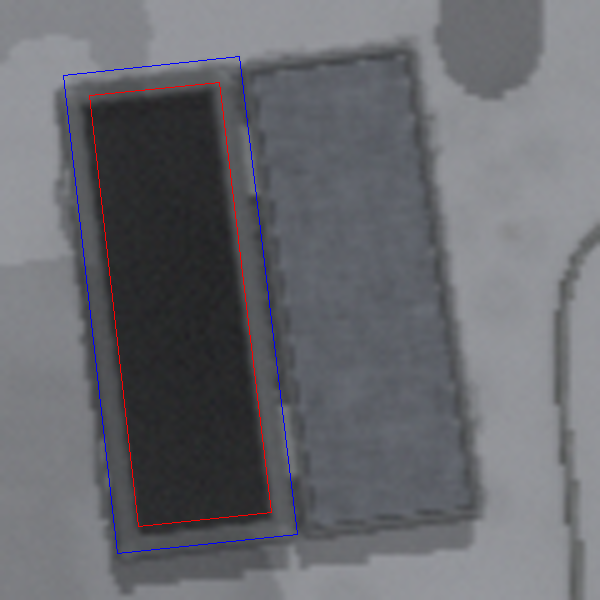

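Request:
arm_command(
  commands=[
    {"fingers": 1, "slide": [0, 0, 0.001], "dr": [0, 0, 0]},
    {"fingers": 0.3, "slide": [0, 0, 0.001], "dr": [0, 0, 0]},
    {"fingers": 0.3, "slide": [0, 0, 0.001], "dr": [0, 0, 0]},
    {"fingers": 0.3, "slide": [0, 0, 0.001], "dr": [0, 0, 0]},
    {"fingers": 0.3, "slide": [0, 0, 0.001], "dr": [0, 0, 0]},
    {"fingers": 0.3, "slide": [0, 0, -0.03], "dr": [0, 0, 0]},
    {"fingers": 0.5, "slide": [0, 0, -0.08], "dr": [0, 0, 0]},
    {"fingers": 1, "slide": [0, 0, -0.08], "dr": [0, 0, 0]},
  ],
)

```text
t: 8.07
position: [0.4594, 0.1163, 0.1634]
tcp_rot: [0.776, -0.63, 0.003, -0.003]
force: [0.5, -0.0, 0.4]
finger_gap: 0.0259
```

```bash
python3 - <<'E'
from h import *
plan([.36,-.02,.15],-78.25)
im=cv2.imread('pics/t5.png')[:,:,::-1]
g=im.sum(2)/3
reg=np.zeros(g.shape,bool);reg[185:300,305:365]=1
m=((g<62)&reg).astype(np.uint8)
n,l,st,ce=cv2.connectedComponentsWithStats(m); k=1+np.argmax(st[1:,4]); m=(l==k)
print(st[k])
from scipy.optimize import minimize
for z in(.012,.004):
  def ren(p):
    r=np.zeros((420,560),np.uint8);q=w2px('top',casepoly(*p,z=z,hx=.092,hy=.028));cv2.fillPoly(r,[np.round(q*256).astype(np.int32)],255,lineType=cv2.LINE_AA,shift=8);return r/255.
  x0=np.array([.506,-.137,.126])
  r=minimize(lambda p:np.abs(ren(p)-m).sum(),x0,method='Nelder-Mead',options=dict(initial_simplex=x0+np.vstack([np.zeros(3),np.diag([.005,.005,.04])]),xatol=1e-5,fatol=.05))
  print(z,r.x.round(4),r.fun,m.sum(),ren(r.x).sum())
p=r.x
overlay('top',im,[(casepoly(*p),(255,0,0)),(casepoly(*p,z=.012,hx=.092,hy=.028),(0,0,255))],'o6.png',(300,180,420,300))
im,d=save('top','t6.png');save('side','s6.png')
a=cv2.imread('pics/s6.png')[90:330,180:450];b=cv2.imread('pics/t6.png')[130:330,180:405]
cv2.imwrite('pics/c6.png',np.hstack([cv2.resize(a,(400,356)),cv2.resize(b,(400,356))]))
E
```

```text
t 8.07 pos [0.4594 0.1163 0.1634] gap 0.0259 F [ 0.5 -0.   0.4]
yaw now -78.13
slide [0.113  0.1254 0.0123] dr [-0.5  -0.02  0.12]
[ 317  198   37   89 2308]
0.012 [ 0.502  -0.1357  0.1527] 139.3294117647059 2308 2434.419607843138
0.004 [ 0.503  -0.1365  0.1476] 109.65882352941176 2308 2397.407843137255
```

View pics/o6.png

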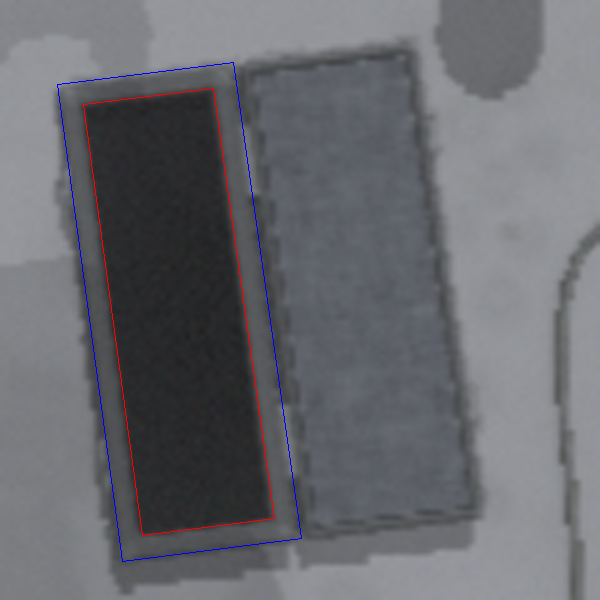

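View pics/c6.png

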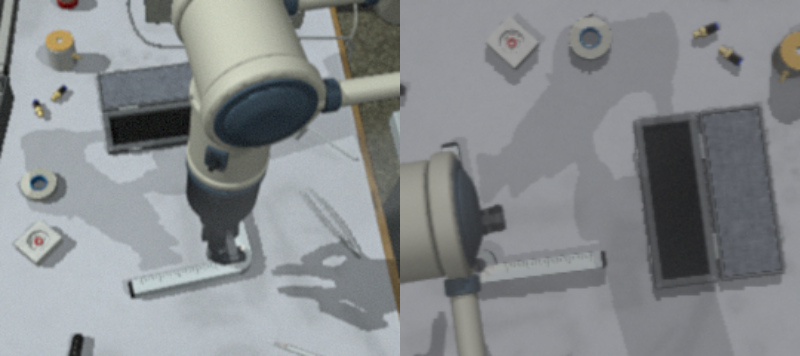

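```bash
python3 - <<'E'
from h import *
im=cv2.imread('pics/t6.png')[:,:,::-1]
px,py=.4206,.097
overlay('top',im,[(legpts(px,py,a,'A',.02),c) for a,c in((-1.4166,(0,0,255)),(-1.46,(255,0,0)))]+[(legpts(px,py,.205,'B',.02),(0,255,0))],'o7.png',(190,185,310,305))
# pocket edges
g=cv2.GaussianBlur(im.astype(float).mean(2),(0,0),.7)
L=[];Rr=[]
for v in range(206,278):
    row=g[v,300:372]; d=row<60
    c=np.flatnonzero(d); 
    # main run
    mid=int(335+(v-240)*.115)-300
    i=mid
    while row[i]<60:i-=1
    L.append((300+i+(row[i]-60)/(row[i]-row[i+1]),v))
    i=mid
    while row[i]<60:i+=1
    Rr.append((300+i-(row[i]-60)/(row[i]-row[i-1]),v))
for n,E in(('L',L),('R',Rr)):
    E=np.array(E);k=np.polyfit(E[:,1],E[:,0],1);res=E[:,0]-np.polyval(k,E[:,1])
    for z in(.012,.004):
        P=np.array([px2w('top',(np.polyval(k,v),v),z=z) for v in(205,278)]);dd=P[0]-P[1]
        yaw=np.arctan2(dd[1],dd[0]); 
        print(n,z,'yaw',yaw.round(4),'y at x=.503',np.interp(.503,P[::-1,0],P[::-1,1]).round(4),'rms',res.std().round(2))
T=[];B=[]
for u in range(322,336):
    col=g[:,u]; i=215
    while col[i]<60:i-=1
    T.append((u,i+(col[i]-60)/(col[i]-col[i+1])))
for u in range(332,350):
    col=g[:,u]; i=262
    while col[i]<60:i+=1
    B.append((u,i-(col[i]-60)/(col[i]-col[i-1])))
for n,E in(('T',T),('B',B)):
    E=np.array(E);k=np.polyfit(E[:,0],E[:,1],1);u=E[:,0].mean()
    for z in(.012,.004): print(n,z,px2w('top',(u,np.polyval(k,u)),z=z).round(4))
E
```

```text
L 0.012 yaw 0.1396 y at x=.503 -0.1073 rms 0.14
L 0.004 yaw 0.1396 y at x=.503 -0.1079 rms 0.14
R 0.012 yaw 0.1431 y at x=.503 -0.1635 rms 0.08
R 0.004 yaw 0.1431 y at x=.503 -0.1646 rms 0.08
T 0.012 [ 0.5935 -0.1215  0.012 ]
T 0.004 [ 0.5946 -0.1222  0.004 ]
B 0.012 [ 0.4117 -0.1486  0.012 ]
B 0.004 [ 0.4115 -0.1495  0.004 ]
```

View pics/o7.png

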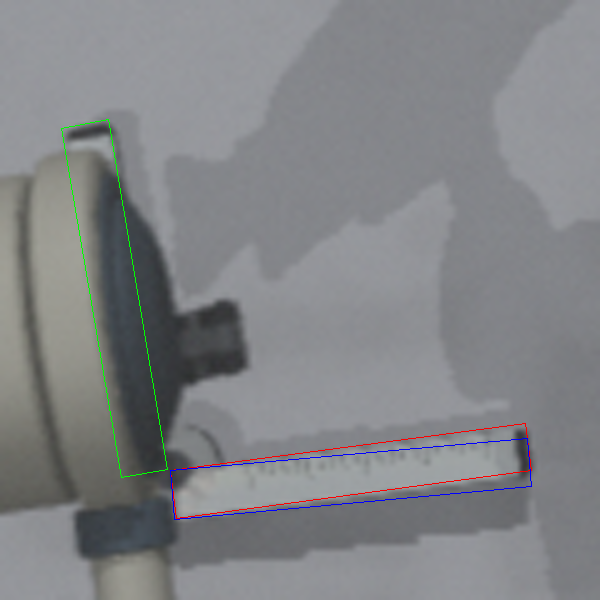

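```bash
python3 -c "
from h import *
plan([.3803,-.0144,.15],7.8)"
```

```text
t 8.18 pos [0.4576 0.116  0.1587] gap 0.0107 F [ 0.7  0.2 -0.6]
yaw now -78.13
slide [0.1117 0.1024 0.0086] dr [-5.000e-02 -5.000e-02 -8.593e+01]
```

Request:
arm_command(
  commands=[
    {"fingers": 1, "slide": [0.03, 0.028, 0.008], "dr": [0, 0, -85.9]},
    {"fingers": 1, "slide": [0.06, 0.055, 0.008], "dr": [0, 0, -85.9]},
    {"fingers": 1, "slide": [0.09, 0.08, 0.008], "dr": [0, 0, -85.9]},
    {"fingers": 1, "slide": [0.1117, 0.1024, 0.008], "dr": [0, 0, -85.9]},
    {"fingers": 1, "slide": [0.1117, 0.1024, 0.008], "dr": [0, 0, -85.9]},
    {"fingers": 1, "slide": [0.1117, 0.1024, 0.008], "dr": [0, 0, -85.9]},
    {"fingers": 1, "slide": [0.1117, 0.1024, 0.008], "dr": [0, 0, -85.9]},
    {"fingers": 1, "slide": [0.1117, 0.1024, 0.008], "dr": [0, 0, -85.9]},
    {"fingers": 1, "slide": [0.1117, 0.1024, 0.03], "dr": [0, 0, -85.9]},
    {"fingers": 1, "slide": [0.1117, 0.1024, 0.055], "dr": [0, 0, -85.9]},
    {"fingers": 1, "slide": [0.1117, 0.1024, 0.07], "dr": [0, 0, -85.9]},
    {"fingers": 1, "slide": [0.1117, 0.1024, 0.07], "dr": [0, 0, -85.9]},
  ],
)

```text
t: 9.68
position: [0.379, -0.0143, 0.0864]
tcp_rot: [0.998, 0.068, -0.002, -0.0]
force: [-0.5, -0.0, 0.7]
finger_gap: -0.0002
```

```bash
cat >> h.py <<'E'
def arc(piv,th0,th1,r,off,n,z):
    """rows to push leg A: tool local (r,off) in frame turning th0->th1, relative to the measured pose"""
    from scipy.spatial.transform import Rotation as Ro
    s=state(); R=Ro.from_quat(s['tcp_rot']); 
    x=R.as_matrix()[:,0]; y0=np.degrees(np.arctan2(x[1],x[0]))
    for k in range(1,n+1):
        th=th0+(th1-th0)*k/n; c,sn=np.cos(th),np.sin(th)
        P=np.array([piv[0]+r*c-off*sn,piv[1]+r*sn+off*c,z])
        print(P.round(4),R.inv().apply(P-s['position']).round(4),'drz',round(-((np.degrees(th)+90)-y0),1))
E
python3 -c "
from h import *
plan([.3803,-.0144,.079],7.8)
save('side','s8.png');save('top','t8.png')
a=cv2.imread('pics/s8.png')[90:330,180:450];b=cv2.imread('pics/t8.png')[130:330,180:405]
cv2.imwrite('pics/c8.png',np.hstack([cv2.resize(a,(400,356)),cv2.resize(b,(400,356))]))
arc((.4206,.097),-1.435,.17,.105,-.036,11,.079)
"
```

```text
t 9.68 pos [ 0.379  -0.0143  0.0864] gap -0.0002 F [-0.5 -0.   0.7]
yaw now 7.77
slide [0.0013 0.0003 0.0074] dr [-0.06  0.23 -0.03]
[ 0.4152 -0.0139  0.079 ] [0.0347 0.0042 0.0096] drz -8.4
[ 0.4314 -0.0135  0.079 ] [0.0508 0.006  0.0096] drz -16.7
[ 0.4473 -0.0107  0.079 ] [0.067  0.0054 0.0096] drz -25.1
[ 0.4627 -0.0057  0.079 ] [0.0829 0.0025 0.0096] drz -33.5
[0.4772 0.0015 0.079 ] [ 0.0982 -0.0027  0.0096] drz -41.8
[0.4905 0.0108 0.079 ] [ 0.1126 -0.01    0.0096] drz -50.2
[0.5023 0.0218 0.079 ] [ 0.1258 -0.0194  0.0096] drz -58.5
[0.5123 0.0345 0.079 ] [ 0.1375 -0.0306  0.0096] drz -66.9
[0.5204 0.0485 0.079 ] [ 0.1474 -0.0434  0.0096] drz -75.3
[0.5264 0.0635 0.079 ] [ 0.1554 -0.0575  0.0096] drz -83.6
[0.5302 0.0793 0.079 ] [ 0.1612 -0.0726  0.0096] drz -92.0
```

View pics/c8.png

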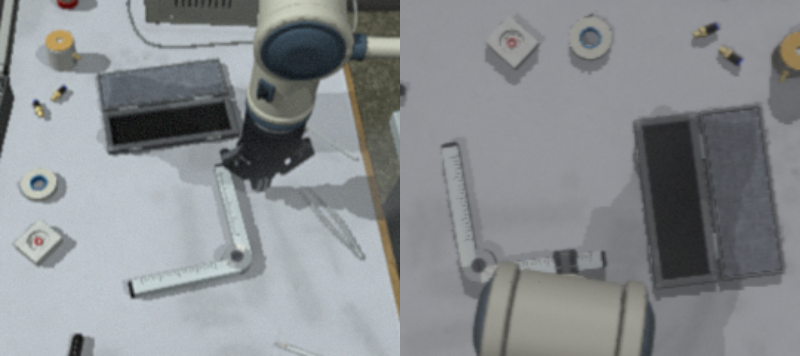

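Request:
arm_command(
  commands=[
    {"fingers": 1, "slide": [0.012, 0.001, 0.0095], "dr": [0, 0, 0]},
    {"fingers": 1, "slide": [0.019, 0.002, 0.0095], "dr": [0, 0, 0]},
    {"fingers": 1, "slide": [0.0267, 0.0032, 0.0095], "dr": [0, 0, -4.2]},
    {"fingers": 1, "slide": [0.0347, 0.0042, 0.0095], "dr": [0, 0, -8.4]},
    {"fingers": 1, "slide": [0.0428, 0.0052, 0.0095], "dr": [0, 0, -12.5]},
    {"fingers": 1, "slide": [0.0508, 0.006, 0.0095], "dr": [0, 0, -16.7]},
    {"fingers": 1, "slide": [0.059, 0.0059, 0.0095], "dr": [0, 0, -20.9]},
    {"fingers": 1, "slide": [0.067, 0.0054, 0.0095], "dr": [0, 0, -25.1]},
    {"fingers": 1, "slide": [0.075, 0.0042, 0.0095], "dr": [0, 0, -29.3]},
    {"fingers": 1, "slide": [0.0829, 0.0025, 0.0095], "dr": [0, 0, -33.5]},
    {"fingers": 1, "slide": [0.0906, 0.0001, 0.0095], "dr": [0, 0, -37.6]},
    {"fingers": 1, "slide": [0.0982, -0.0027, 0.0095], "dr": [0, 0, -41.8]},
  ],
)

```text
t: 11.28
position: [0.4777, 0.0015, 0.0798]
tcp_rot: [0.907, 0.42, 0.0, 0.0]
force: [-0.8, -0.0, 0.3]
finger_gap: 0.0002
```

```bash
python3 -c "
from h import *
save('side','s9.png');save('top','t9.png')
a=cv2.imread('pics/s9.png')[90:330,180:450];b=cv2.imread('pics/t9.png')[130:330,180:405]
cv2.imwrite('pics/c9.png',np.hstack([cv2.resize(a,(400,356)),cv2.resize(b,(400,356))]))
plan([.3803,-.0144,.079],7.8)
"
```

```text
t 11.38 pos [0.4779 0.0017 0.0798] gap 0.0001 F [0.5 0.  0.3]
yaw now 49.62
slide [-0.0755 -0.0639  0.0007] dr [ 3.000e-02 -6.000e-02  4.182e+01]
```

View pics/c9.png

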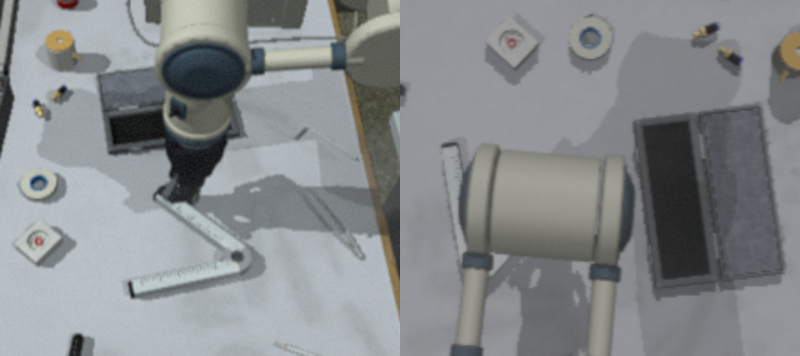

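Leg A has swung about halfway (its tip is at (160,195) in the side crop) and leg B hasn't moved.

```bash
python3 -c "
from h import *
arc((.4206,.097),-.7047,.19,.105,-.036,12,.079)
"
```

```text
[0.4842 0.006  0.079 ] [0.0074 0.002  0.0008] drz -4.3
[0.4908 0.011  0.079 ] [0.0155 0.0038 0.0008] drz -8.5
[0.497  0.0165 0.079 ] [0.0236 0.005  0.0008] drz -12.8
[0.5028 0.0224 0.079 ] [0.0319 0.0055 0.0008] drz -17.1
[0.5081 0.0288 0.079 ] [0.0402 0.0055 0.0008] drz -21.4
[0.513  0.0355 0.079 ] [0.0484 0.0048 0.0008] drz -25.6
[0.5173 0.0425 0.079 ] [0.0566 0.0036 0.0008] drz -29.9
[0.5211 0.0499 0.079 ] [0.0647 0.0017 0.0008] drz -34.2
[0.5243 0.0575 0.079 ] [ 0.0725 -0.0008  0.0008] drz -38.4
[0.527  0.0653 0.079 ] [ 0.0802 -0.0038  0.0008] drz -42.7
[0.529  0.0733 0.079 ] [ 0.0877 -0.0075  0.0008] drz -47.0
[0.5305 0.0815 0.079 ] [ 0.0948 -0.0116  0.0009] drz -51.3
```

Request:
arm_command(
  commands=[
    {"fingers": 1, "slide": [0.0074, 0.002, 0.0005], "dr": [0, 0, -4.3]},
    {"fingers": 1, "slide": [0.0155, 0.0038, 0.0005], "dr": [0, 0, -8.5]},
    {"fingers": 1, "slide": [0.0236, 0.005, 0.0005], "dr": [0, 0, -12.8]},
    {"fingers": 1, "slide": [0.0319, 0.0055, 0.0005], "dr": [0, 0, -17.1]},
    {"fingers": 1, "slide": [0.0402, 0.0055, 0.0005], "dr": [0, 0, -21.4]},
    {"fingers": 1, "slide": [0.0484, 0.0048, 0.0005], "dr": [0, 0, -25.6]},
    {"fingers": 1, "slide": [0.0566, 0.0036, 0.0005], "dr": [0, 0, -29.9]},
    {"fingers": 1, "slide": [0.0647, 0.0017, 0.0005], "dr": [0, 0, -34.2]},
    {"fingers": 1, "slide": [0.0725, -0.0008, 0.0005], "dr": [0, 0, -38.4]},
    {"fingers": 1, "slide": [0.0802, -0.0038, 0.0005], "dr": [0, 0, -42.7]},
    {"fingers": 1, "slide": [0.0877, -0.0075, 0.0005], "dr": [0, 0, -47]},
    {"fingers": 1, "slide": [0.0948, -0.0116, 0.0005], "dr": [0, 0, -51.3]},
  ],
)

```text
t: 12.88
position: [0.5301, 0.0812, 0.0791]
tcp_rot: [0.637, 0.771, 0.0, 0.001]
force: [0.7, 0.3, -0.2]
finger_gap: -0.0003
```

```bash
python3 -c "
from h import *
save('side','s10.png');save('top','t10.png')
a=cv2.imread('pics/s10.png')[90:330,180:450];b=cv2.imread('pics/t10.png')[130:330,180:405]
cv2.imwrite('pics/c10.png',np.hstack([cv2.resize(a,(400,356)),cv2.resize(b,(400,356))]))
plan([.3803,-.0144,.079],7.8)
"
```

```text
t 12.97 pos [0.53   0.0816 0.079 ] gap 0.0002 F [-0.7  0.1  0.4]
yaw now 100.85
slide [-6.610e-02 -1.651e-01 -1.000e-04] dr [ 3.000e-02 -4.000e-02  9.305e+01]
```

View pics/c10.png

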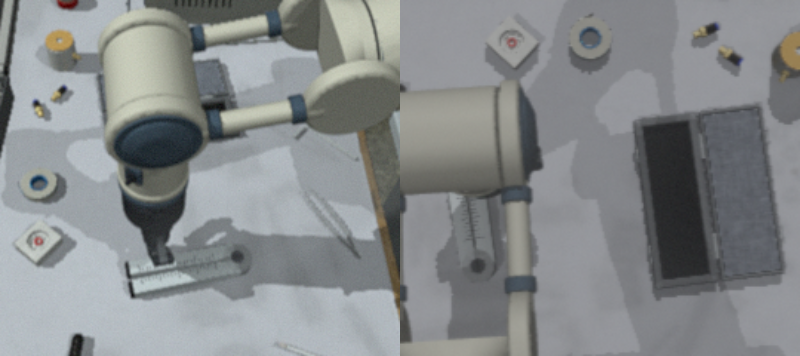

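```bash
python3 -c "
from h import *
plan([.4843,.1102,.13],101.75)
"
```

```text
t 12.97 pos [0.53   0.0816 0.079 ] gap 0.0002 F [-0.7  0.1  0.4]
yaw now 100.85
slide [ 0.0367 -0.0394 -0.051 ] dr [ 0.04 -0.   -0.9 ]
```

Request:
arm_command(
  commands=[
    {"fingers": 1, "slide": [-0.01, 0, 0], "dr": [0, 0, 0]},
    {"fingers": 1, "slide": [-0.01, 0, -0.03], "dr": [0, 0, 0]},
    {"fingers": 0.5, "slide": [-0.01, 0, -0.06], "dr": [0, 0, 0]},
    {"fingers": 0, "slide": [0.0367, -0.0394, -0.06], "dr": [0, 0, -0.9]},
    {"fingers": 0, "slide": [0.0367, -0.0394, -0.06], "dr": [0, 0, -0.9]},
    {"fingers": 0, "slide": [0.0367, -0.0394, -0.06], "dr": [0, 0, -0.9]},
    {"fingers": 0, "slide": [0.0367, -0.0394, -0.06], "dr": [0, 0, -0.9]},
  ],
)

```text
t: 13.85
position: [0.4848, 0.109, 0.1385]
tcp_rot: [0.632, 0.775, -0.0, 0.0]
force: [-0.7, 0.1, 0.2]
finger_gap: 0.0851
```

```bash
python3 -c "
from h import *
save('side','s11.png');save('top','t11.png')
a=cv2.imread('pics/s11.png')[90:330,180:450];b=cv2.imread('pics/t11.png')[130:330,180:405]
cv2.imwrite('pics/c11.png',np.hstack([cv2.resize(a,(400,356)),cv2.resize(b,(400,356))]))
plan([.4843,.1102,.081],101.75)
"
```

```text
t 13.95 pos [0.4847 0.1092 0.1383] gap 0.0855 F [ 0.7 -0.5 -0.2]
yaw now 101.69
slide [ 0.0011 -0.0002  0.0573] dr [-0.    0.01 -0.06]
```

View pics/c11.png

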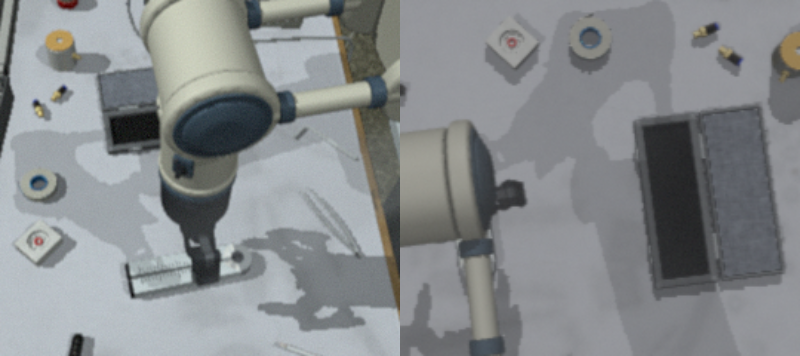

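Request:
arm_command(
  commands=[
    {"fingers": 0, "slide": [0.001, 0, 0.03], "dr": [0, 0, 0]},
    {"fingers": 0, "slide": [0.001, 0, 0.05], "dr": [0, 0, 0]},
    {"fingers": 0, "slide": [0.001, 0, 0.057], "dr": [0, 0, 0]},
    {"fingers": 0, "slide": [0.001, 0, 0.057], "dr": [0, 0, 0]},
    {"fingers": 0.35, "slide": [0.001, 0, 0.057], "dr": [0, 0, 0]},
    {"fingers": 0.5, "slide": [0.001, 0, 0.057], "dr": [0, 0, 0]},
    {"fingers": 1, "slide": [0.001, 0, 0.057], "dr": [0, 0, 0]},
    {"fingers": 1, "slide": [0.001, 0, 0.057], "dr": [0, 0, 0]},
    {"fingers": 1, "slide": [0.001, 0, 0.057], "dr": [0, 0, 0]},
    {"fingers": 1, "slide": [0.001, 0, 0.057], "dr": [0, 0, 0]},
  ],
  grip_force=60,
)

```text
t: 15.2
position: [0.4846, 0.111, 0.0828]
tcp_rot: [0.631, 0.776, 0.001, 0.001]
force: [-0.7, 0.4, 5.3]
finger_gap: 0.0394
```

```bash
python3 -c "
from h import *
save('side','s12.png')
a=cv2.imread('pics/s12.png')[220:310,240:380]
cv2.imwrite('pics/c12.png',cv2.resize(a,None,fx=5,fy=5,interpolation=cv2.INTER_CUBIC))
plan([.4843,.1102,.081],101.75)
"
```

```text
t 15.25 pos [0.4846 0.111  0.0828] gap 0.0392 F [-1.  -0.7  5.9]
yaw now 101.77
slide [-0.0007 -0.0004  0.0018] dr [0.14 0.   0.02]
```

View pics/c12.png

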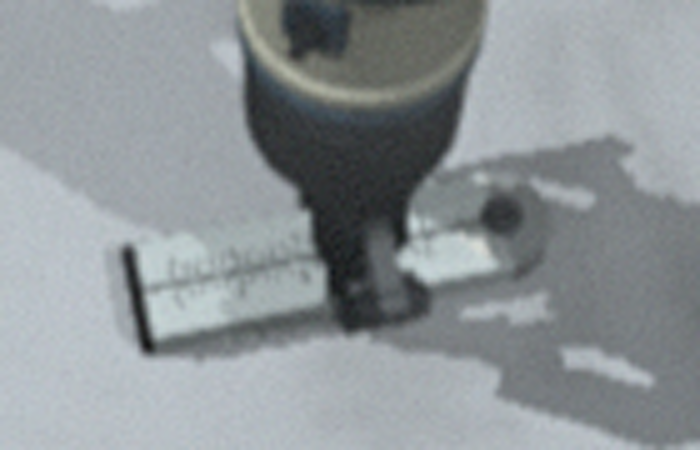

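Request:
arm_command(
  commands=[
    {"fingers": 1, "slide": [0, 0, -0.005], "dr": [0, 0, 0]},
    {"fingers": 1, "slide": [0, 0, -0.02], "dr": [0, 0, 0]},
    {"fingers": 1, "slide": [0, 0, -0.035], "dr": [0, 0, 0]},
    {"fingers": 1, "slide": [0, 0, -0.045], "dr": [0, 0, 0]},
    {"fingers": 1, "slide": [0, 0, -0.05], "dr": [0, 0, 0]},
    {"fingers": 1, "slide": [0, 0, -0.05], "dr": [0, 0, 0]},
  ],
)

```text
t: 16.0
position: [0.484, 0.1108, 0.1318]
tcp_rot: [0.631, 0.776, 0.0, 0.0]
force: [-0.0, 0.7, -1.9]
finger_gap: 0.0392
```

```bash
python3 -c "
from h import *
im,d=save('side','s13.png')
s=state();p=s['position'];print(p)
a=np.radians(11.75); z=p[2]-.0828+.02
dx,dy=.065*np.cos(a),.065*np.sin(a)
G=[(legpts(p[0]-dx,p[1]-dy,a,l,z),c) for l,c in(('A',(0,0,255)),('B',(0,255,0)))]
G0=[(legpts(p[0]-dx,p[1]-dy,a,l,z-.02),c) for l,c in(('A',(0,0,128)),('B',(0,128,0)))]
overlay('side',im,G+G0,'o13.png',(230,210,390,320),5)
plan([.503,-.1357,.133],98.1)
"
```

```text
[0.48380154 0.11081266 0.13117603]
t 16.05 pos [0.4838 0.1108 0.1312] gap 0.0394 F [-0.   0.2 -1.9]
yaw now 101.77
slide [-0.2452 -0.0315 -0.0018] dr [-0.02 -0.    3.67]
```

View pics/o13.png

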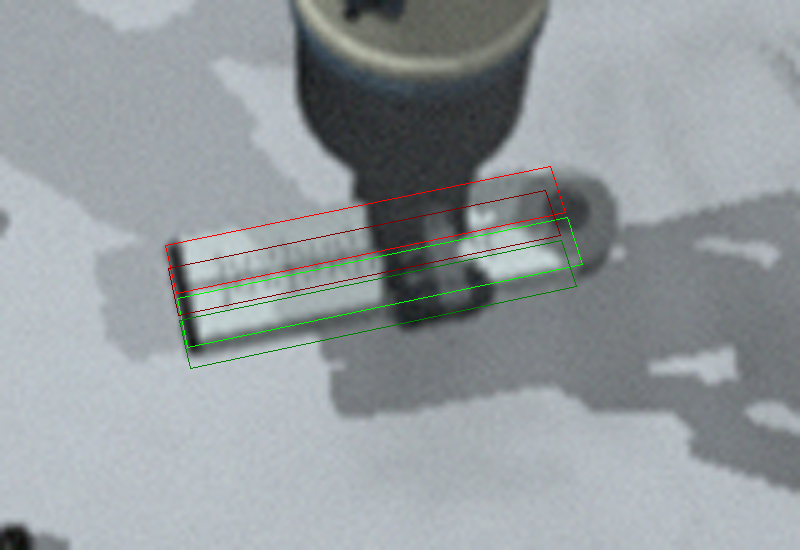

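Request:
arm_command(
  commands=[
    {"fingers": 1, "slide": [-0.01, -0.001, 0], "dr": [0, 0, 0]},
    {"fingers": 1, "slide": [-0.035, -0.004, 0], "dr": [0, 0, 0.5]},
    {"fingers": 1, "slide": [-0.07, -0.009, 0], "dr": [0, 0, 1]},
    {"fingers": 1, "slide": [-0.11, -0.014, 0], "dr": [0, 0, 1.7]},
    {"fingers": 1, "slide": [-0.15, -0.018, 0], "dr": [0, 0, 2.3]},
    {"fingers": 1, "slide": [-0.185, -0.023, 0], "dr": [0, 0, 2.8]},
    {"fingers": 1, "slide": [-0.215, -0.027, 0], "dr": [0, 0, 3.3]},
    {"fingers": 1, "slide": [-0.235, -0.029, 0], "dr": [0, 0, 3.6]},
    {"fingers": 1, "slide": [-0.245, -0.03, 0], "dr": [0, 0, 3.7]},
    {"fingers": 1, "slide": [-0.245, -0.03, 0], "dr": [0, 0, 3.7]},
    {"fingers": 1, "slide": [-0.245, -0.03, 0], "dr": [0, 0, 3.7]},
  ],
)

```text
t: 17.42
position: [0.5045, -0.1344, 0.1313]
tcp_rot: [0.655, 0.755, 0.0, -0.0]
force: [0.6, 0.8, -3.8]
finger_gap: 0.0392
```

```bash
python3 -c "
from h import *
im,d=save('side','s14.png')
s=state();p=s['position'];print(p)
a=np.radians(8.1); z=p[2]-.0828+.02
dx,dy=.0665*np.cos(a),.0665*np.sin(a)
G=[(legpts(p[0]-dx,p[1]-dy,a,l,z),c) for l,c in(('A',(0,0,255)),('B',(0,255,0)))]
overlay('side',im,G+[(casepoly(.503,-.1357,.141),(255,0,0)),(casepoly(.503,-.1357,.141,hx=.092,hy=.028),(255,255,0))],'o14.png',(220,100,380,210),5)
plan([.5045,-.1355,.088],98.1)
"
```

```text
[ 0.50454025 -0.13429651  0.13134183]
t 17.48 pos [ 0.5045 -0.1343  0.1313] gap 0.0395 F [ 0.5  0.3 -2.7]
yaw now 98.13
slide [-0.0012 -0.0002  0.0433] dr [-0.   -0.02  0.03]
```

View pics/o14.png

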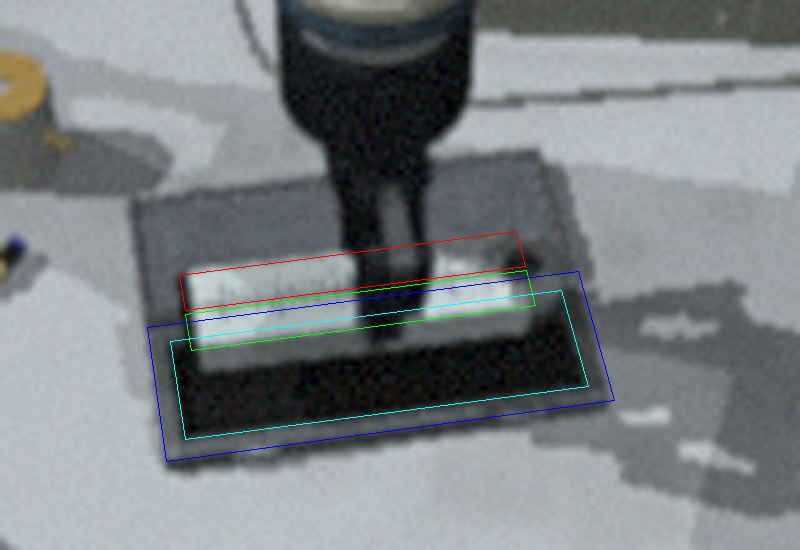

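Request:
arm_command(
  commands=[
    {"fingers": 1, "slide": [-0.001, 0.002, 0.012], "dr": [0, 0, 0]},
    {"fingers": 1, "slide": [-0.001, 0.002, 0.024], "dr": [0, 0, 0]},
    {"fingers": 1, "slide": [-0.001, 0.002, 0.031], "dr": [0, 0, 0]},
    {"fingers": 1, "slide": [-0.001, 0.002, 0.031], "dr": [0, 0, 0]},
  ],
)

```text
t: 17.98
position: [0.5061, -0.1356, 0.0991]
tcp_rot: [0.656, 0.755, -0.0, -0.001]
force: [-0.2, 0.7, -3.0]
finger_gap: 0.0399
```

```bash
python3 -c "
from h import *
im,d=save('side','s15.png')
s=state();p=s['position'];print(p)
a=np.radians(8.1); z=p[2]-.0828+.02
dx,dy=.0665*np.cos(a),.0665*np.sin(a)
G=[(legpts(p[0]-dx,p[1]-dy,a,l,z),c) for l,c in(('A',(0,0,255)),('B',(0,255,0)))]
overlay('side',im,[(casepoly(.503,-.1357,.141,hx=.092,hy=.028),(255,255,0))],'o15.png',(220,100,380,210),5)
im,d=save('top','t15.png')
overlay('top',im,G,'o15t.png',(300,180,420,300),4)
plan([.5055,-.1355,.088],98.1)
"
```

```text
[ 0.50639395 -0.13577501  0.0998712 ]
t 18.07 pos [ 0.5067 -0.1359  0.1004] gap 0.0397 F [ 0.2  0.5 -3. ]
yaw now 98.07
slide [ 0.0006 -0.0011  0.0124] dr [ 0.    0.   -0.03]
```

View pics/o15.png

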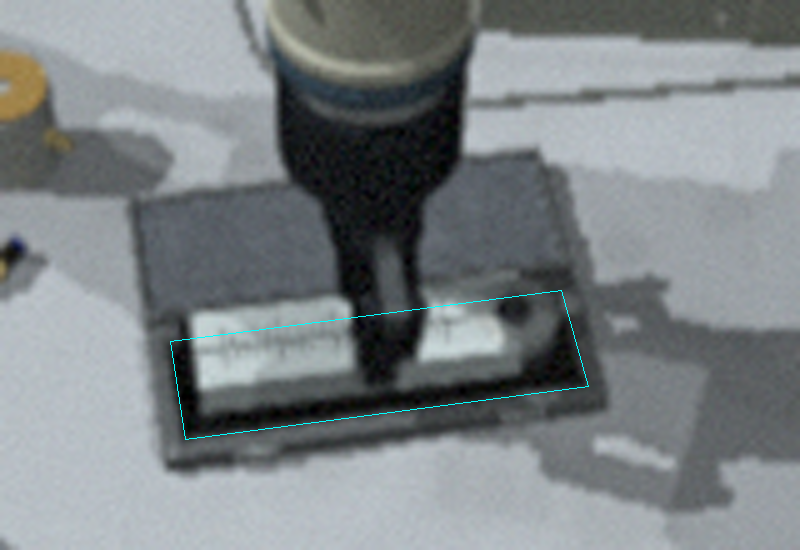

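View pics/o15t.png

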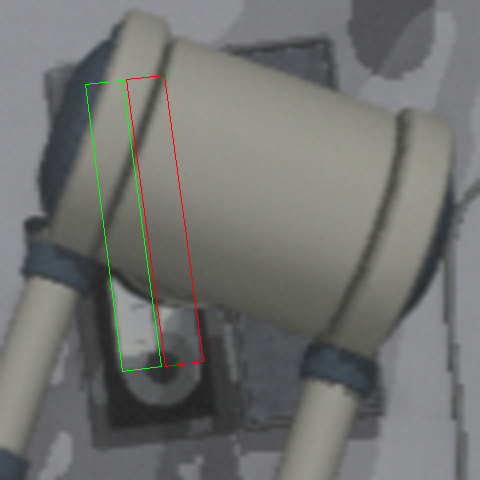

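Request:
arm_command(
  commands=[
    {"fingers": 1, "slide": [0.0003, -0.001, 0.004], "dr": [0, 0, 0]},
    {"fingers": 1, "slide": [0.0003, -0.001, 0.008], "dr": [0, 0, 0]},
    {"fingers": 1, "slide": [0.0003, -0.001, 0.011], "dr": [0, 0, 0]},
    {"fingers": 1, "slide": [0.0003, -0.001, 0.013], "dr": [0, 0, 0]},
    {"fingers": 1, "slide": [0.0003, -0.001, 0.013], "dr": [0, 0, 0]},
  ],
)

```text
t: 18.7
position: [0.5055, -0.1357, 0.0872]
tcp_rot: [0.656, 0.755, -0.0, -0.0]
force: [0.6, 0.0, -3.6]
finger_gap: 0.0395
```

```bash
python3 -c "
from h import *
im,d=save('side','s16.png')
overlay('side',im,[],'o16.png',(220,100,380,210),5)
plan([.5055,-.1355,.0868],98.1)
"
```

```text
t 18.75 pos [ 0.5056 -0.1357  0.0874] gap 0.0395 F [ 0.3 -0.1 -2.7]
yaw now 98.07
slide [ 0.0002 -0.0001  0.0006] dr [-0.   -0.   -0.03]
```

View pics/o16.png

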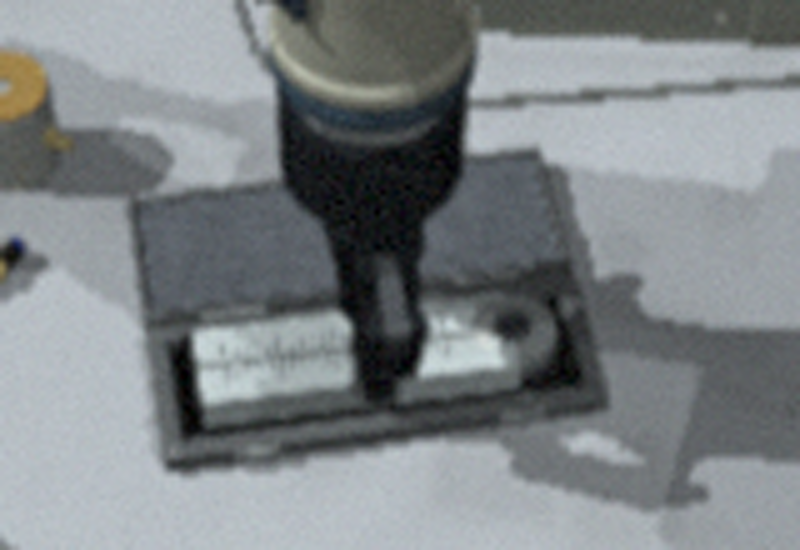

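Request:
arm_command(
  commands=[
    {"fingers": 1, "slide": [0, 0, 0.001], "dr": [0, 0, 0]},
    {"fingers": 1, "slide": [0, 0, 0.002], "dr": [0, 0, 0]},
    {"fingers": 1, "slide": [0, 0, 0.002], "dr": [0, 0, 0]},
  ],
)

```text
t: 19.12
position: [0.5058, -0.1358, 0.0868]
tcp_rot: [0.656, 0.755, 0.0, 0.0]
force: [-4.3, 1.8, 4.9]
finger_gap: 0.0397
```

Request:
arm_command(
  commands=[
    {"fingers": 0.3, "slide": [0, 0, 0], "dr": [0, 0, 0]},
    {"fingers": 0.2, "slide": [0, 0, 0], "dr": [0, 0, 0]},
    {"fingers": 0.1, "slide": [0, 0, 0], "dr": [0, 0, 0]},
    {"fingers": 0.1, "slide": [0, 0, 0], "dr": [0, 0, 0]},
    {"fingers": 0.1, "slide": [0, 0, -0.02], "dr": [0, 0, 0]},
    {"fingers": 0.1, "slide": [0, 0, -0.06], "dr": [0, 0, 0]},
    {"fingers": 0.1, "slide": [0, 0, -0.12], "dr": [0, 0, 0]},
    {"fingers": 0.1, "slide": [0.05, 0, -0.14], "dr": [0, 0, 0]},
    {"fingers": 0.1, "slide": [0.11, 0, -0.14], "dr": [0, 0, 0]},
    {"fingers": 0.1, "slide": [0.17, 0, -0.14], "dr": [0, 0, 0]},
    {"fingers": 0.1, "slide": [0.23, 0, -0.14], "dr": [0, 0, 0]},
    {"fingers": 0.1, "slide": [0.23, 0, -0.14], "dr": [0, 0, 0]},
  ],
)

```text
t: 20.62
position: [0.4725, 0.0956, 0.2255]
tcp_rot: [0.653, 0.757, 0.0, -0.0]
force: [0.2, 0.0, 0.0]
finger_gap: 0.0767
```

```bash
python3 - <<'E'
from h import *
im,d=save('top','t17.png'); overlay('top',im,[],'o17.png',(300,180,420,300),4)
r=trace('top','gauge'); 
for k in r[:1]:
  m=k['mask']; print(k['confidence'],m.sum())
  p,e,n=gaugefit('top',m,.024,[.44,-.145,.141,.141]);print(p.round(4),e,n)
  me=cv2.erode(m.astype(np.uint8),np.ones((3,3)))>0
  vs,us=np.nonzero(me&(d>0)); W=np.array([px2w('top',(u,v),depth=d[v,u]) for u,v in zip(us,vs)])
  A=np.c_[W[:,:2]-W[:,:2].mean(0),np.ones(len(W))]; k2=np.linalg.lstsq(A,W[:,2],rcond=None)[0];print('plane tilt/height',k2.round(4),'median z',np.median(W[:,2]).round(4))
# depth bias check: bench and lid
for c in((250,250),(300,250)): print(px2w('top',c,depth=np.median(d[c[1]-3:c[1]+4,c[0]-3:c[0]+4])).round(4))
im,d=save('side','s17.png'); overlay('side',im,[],'o17s.png',(220,100,380,210),4)
for q in('seal_block','tape_roll','marker'):
    for cam in('top','side'):
        for rr in pinpoint(cam,q)[:1]: print(cam,q,np.round(rr['pixel'],1),px2w(cam,rr['pixel'],z=0).round(4))
a=cv2.imread('pics/o17.png');b=cv2.imread('pics/o17s.png');b=cv2.resize(b,(640,440))
cv2.imwrite('pics/c17.png',cv2.resize(np.hstack([a[:440],b[:, :]]),(800,314)))
print(state()['t'],state()['position'])
E
```

```text
0.96 1571
[ 0.4413 -0.1443  0.1412  0.1181] 112.57254901960783 1571.0
plane tilt/height [-0.0074  0.0111  0.0232] median z 0.0236
[0.4734 0.0268 0.2448]
[ 0.4836 -0.0626 -0.001 ]
top seal_block [240.  156.1] [0.6864 0.0724 0.    ]
side seal_block [207.2 254.9] [0.69   0.0643 0.    ]
top tape_roll [284.1 147.8] [ 0.7067 -0.0239  0.    ]
side tape_roll [207.8 212.6] [ 0.697  -0.0385  0.    ]
top marker [155.  177.6] [0.635  0.2571 0.    ]
side marker [225.  352.9] [0.6416 0.2627 0.    ]
21.075 [0.47353719 0.09100259 0.22534213]
```

View pics/o17.png

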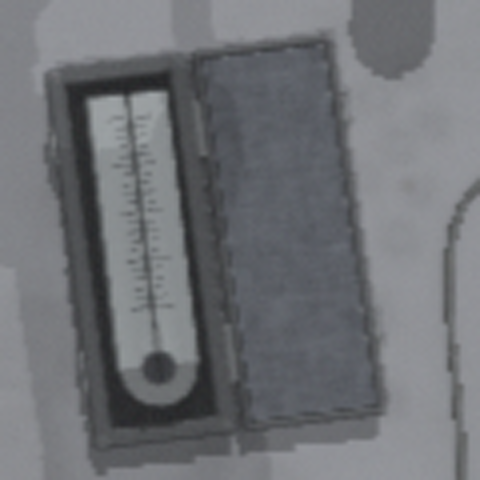

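View pics/o17s.png

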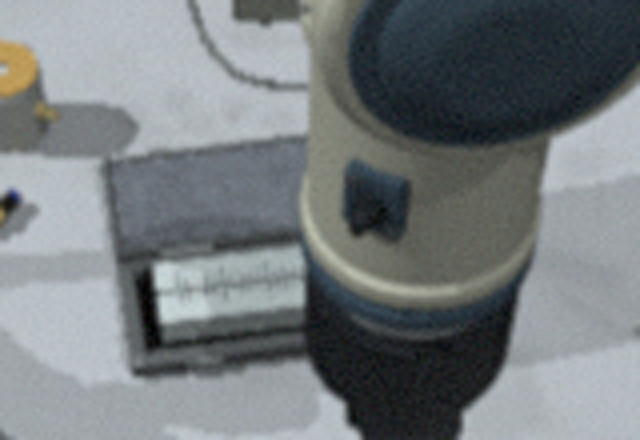

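```bash
python3 -c "
from workcell import hand_in
print(hand_in())"
```

```text
the job is handed in; nothing more can be done
None
```

The gauge is folded shut and lying in the pocket of its case. I handed the job in at about 21 s, with the gripper open and well clear.

**What I did:** I gripped leg B near the pivot, lifted the gauge off the case and laid it on the bench to the case's left. I swung leg A against B with the shut fingers, squeezed both legs together, then lowered the gauge into the pocket. I let go once I felt it touch the floor, at about 5 N.

**Last checks:**
- **Height:** the top of the gauge measured 23.6 mm above the bench, with almost no tilt. It should be 24 mm when resting on the pocket floor.
- **Closed:** the folded width at the leg tips measured about 42 mm, as it should when closed. A mask fit put the legs 0.023 rad past closed, which is impossible, so I took it as fit error.
- **Position:** the top view showed clearance to the pocket walls all round.
- **Bystanders:** the seal block, tape roll and marker were found within about 5 mm of where they started. I put that down to detector error, as no move went near them.

**Disagreement:** the side and top cameras differed by 1–3 mm on where the gauge sat lengthwise. I took a middle value, within the 7 mm of clearance at each end.

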